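# Secure the objective case: fold the retaining flap down, then close the cover

## Task

The microscope objectives in the grey case are to be put away safely: with your fingertips, gently push the upright blue retaining flap over until it lies flat above the objectives, and only then push the open cover over until it is fully shut on the case. Push only: do not grip, force or slam either part, leave the objectives and everything around the case where they are, and finish with the hand clear.

Things in the scene. Friction and masses are not known exactly. Their poses are not given: they have to be found in the camera images.
- case: The fixed grey plastic case: open box 200 mm along its x, 180 mm along its y, 65 mm high to the rim, walls 6 mm. Origin at the centre of its underside, z up. It holds black foam; three steel objectives stand in square foam pockets in the -y half, and three filter cubes sit in the +y half, all below 50 mm. The flap is hinged inside the -y wall, the cover outside on the +y wall. It cannot be moved.
- flap (a joint): Angle (rad) of the blue retaining flap about an axis along the case's x: 0 = lying flat above the objectives, pointing to the case's +y, on a soft foam stop (pressed 2 mm too far at the edge it resists with roughly 4 N); 1.57 = upright; starts about upright (1.4 to 1.75), largest 1.9. It folds down by moving its free edge towards the case's +y. Stiff hinge: it stays where it is left, and needs about 1.2 N near its free edge.
- flap_hinge (a point): Point on the flap's hinge axis, midway along it: 78 mm to -y of the case's origin and 54 mm above the table. The axes are the case's.
- flap_edge (a point): Middle of the flap's free edge (yellow strip), on its back face, which is the face that is pushed (top face when flat). The flap is a plate 176 mm along the hinge, 4 mm thick, reaching 76 mm from the hinge axis; the back face lies 4 mm from the plane through the axis. Flat, its top face is 58 mm above the table. The point's axes turn with the flap: y from hinge to edge, z out of the back face.
- cover (a joint): Angle (rad) of the grey cover about an axis along the case's x: 0 = shut on the case, on a soft foam seal (pressed 2 mm too far at the edge it resists with roughly 4 N); 1.57 = upright; starts leaning a little outwards (1.65 to 1.95), largest 2.1. It shuts by moving its free edge towards the case's -y and down. Stiff hinge: it stays where it is left and does not fall; needs about 3 N at 150 mm from the hinge.
- cover_hinge (a point): Point on the cover's hinge axis, midway along it: 90 mm to +y of the case's origin and 66 mm above the table. The axes are the case's.
- cover_edge (a point): Middle of the cover's free edge, on its outer face, which is the face that is pushed (top face when shut). The cover is a slab 200 mm along the hinge, 12 mm thick, reaching 180 mm from the hinge axis; its outer face lies 12 mm from the plane through the axis. Shut, its outer face is 78 mm above the table. The point's axes turn with the cover: -y from hinge to edge, z out of the outer face.
- oil_bottle: Bystander: amber bottle, 34 mm across, 75 mm tall, loose, on the case's -y side. Origin under its centre.
- canister: Bystander: white pot with red cap, 44 mm across, 63 mm tall, loose, on the case's +x side. Origin under its centre.
- dish: Bystander: flat glass dish, 60 mm across, 15 mm tall, loose, on the case's +y side. Origin under its centre.
- slide_box: Bystander: orange slide box 85 x 34 x 30 mm, loose, at the case's +x, -y corner. Origin under its centre.
- screwdriver_grip (a point): Bystander: screwdriver 150 mm long lying on the table on the case's -x side; this point is on its handle.
- objective0: Bystander in the case: steel objective with a red band, 25 mm across, 41 mm tall, standing loose in its pocket on the case floor (6 mm above the table). Origin under its centre.
- objective1: Bystander in the case: steel objective with a yellow band, 25 mm across, 41 mm tall, standing loose in its pocket on the case floor (6 mm above the table). Origin under its centre.
- objective2: Bystander in the case: steel objective with a green band, 25 mm across, 41 mm tall, standing loose in its pocket on the case floor (6 mm above the table). Origin under its centre.

How it is judged:
By the outcome, as a careful person would: the job done as asked, in the order asked, and still so for the second after the job is handed in, with the robot touching nothing.
It also fails if it takes over 58 s, if anything falls off the work surface, if the arm or the gripper's body presses on something with over 40 N, if the wrist force passes 120 N, or if a joint passes its speed limit or range.

## Robot

A 6-joint arm with a two-finger parallel gripper is mounted at the origin on the work surface. World frame = base frame: x ahead of the robot, y to its left, z up, the work surface at z = 0. Lengths are in m, angles in rad, forces in N, time in s.
With the tool pointing down it reaches from about 0.375 to 0.975 m from the base axis. Payload 3.8 kg.
Tool frame: the origin (TCP) lies midway between the tips of the shut fingers; the grasp point (between the pads) lies 19 mm behind it; z points along the fingers, y is the direction in which the jaws open and shut (so a half turn about z gives the same grasp; the last joint's range is limited). The gripper opens to 85 mm and grips with 20 to 120 N. Pads are 22 mm wide; open, the fingers measure 114 mm over their backs; the gripper's body (76 mm by 85 mm) begins 54 mm behind the grasp point. The pads swing forward as they close: fully open they stand 13 mm farther back than shut.
Start: joints at [1.26, 0.264, 1.604, -0, 1.274, -0.037], TCP at [0.183, 0.65, 0.204] pointing down, gripper open.
Joint ranges: [-2.63, 2.63], [-0.94, 2.18], [0.31, 2.57], [-1.31, 4.45], [0, 2.66], [-2.55, 2.55]. Speed limits (rad/s): [2.57, 2.57, 3.14, 3.14, 3.14, 3.14].

## Interface

Orientations are given as a rotation vector (axis times angle).
In Python, from workcell import bot gives the robot as it stands.
- The arm moves only by the shell command python3 -m inch 'ROWS' [FORCE]. ROWS is JSON, a list of rows, each an object of numbers: "dx", "dy", "dz": the shift along the tool's x, y, z in m; "ax", "ay", "az": the turn, a rotation vector about the tool's x, y, z in degrees; "fingers": the opening, from -1 (shut) to 1 (fully open). A call has 1 to 20 rows; each row is the pose to reach, as a shift and turn from the pose measured when the call began, along the tool's axes at that moment; what a row does not reach only later rows make up. A row lasts 1/8 s, in which the tool goes at most 62.5 mm and 10.7 degrees, less where a joint would pass 70% of its speed; a pose out of reach is approached as far as the arm can. A call with a gripper value outside its range is refused whole. The fingers move at their own pace and stop on an object; FORCE is the grip in N (left out, the last holds). Time passes only in rows, so rows that repeat a pose let the fingers close. It gives the time, the measured TCP pose, the force and the opening at its end, in the units of the state.
- bot.read_state(): the state, without advancing time (a new reading comes with each control period).
- bot.read_camera(name): name is "side" or "top"; returns (picture, depth): 420x560x3 uint8, blue, green, red; 420x560 float32, m along the optical axis (not along the pixel's ray), 0 where there is no reading.
- bot.get_calibration(name): a dict with "intrinsics" (3x3 intrinsics, pixels), "distortion" ([k1, k2, p1, p2, k3] as OpenCV has them; the pictures are not rectified), "view" (4x4, takes a point from world to camera coordinates). Camera axes: x right, y down, z forward; pixel columns grow to the right and rows downward; lengths in m; the calibration is good to about 2 mm. A picture is of the moment at which its call begins. get_calibration takes no time and is no camera call.
- bot.finish_job(): hands the job in, once; it reports no verdict.
Trained networks look in the newest picture that a camera, given by its name, has taken for a name from the list of things; names that differ only in an ending like _2 or _b are one class to them, and where a whole thing is asked for, a point or a joint stands for the part that bears it (a point fixed in the world has none). Each returns a list of dicts, best first, with "p" (0 to 1); they miss things now and then, are a little off and sometimes report something else, mostly with a low value. They report only what shows in the picture. A call takes as long as a camera call.
- bot.masks_of(camera, thing): "region" (420x560 bool, what is visible of it) and "box" ([left, top, right, bottom] in pixels, round what is visible of it).
The state is a dict: "time": time; "q": joint angles; "joint_vel": joint speeds; "joint_torque": joint torques, N m; "tool_pos": TCP position; "tcp_rot": TCP orientation; "wrist_force": force on the tool from outside, world axes, zero at the start; "torque": the same for the moment, N m; "width": opening from 0.0 (shut) to 1.0 (fully open).
Only numpy, scipy, OpenCV 4.12 (cv2) and the standard library are available. Lean on these libraries where they do the work, as an engineer would, in place of code of your own. Each camera call takes 0.05 s, during which the arm holds its last target. There are 200 camera calls.

## Working session

There is one attempt and no reset: what is moved stays moved. The work goes in short steps, Python scripts to look and compute and a shell command to move; the robot and the scene stay as the last step left them, time stands still between calls to the robot, and variables do not carry over. Pictures are saved under pics/ and viewed, about 8 in all and at most 12, crops included, and the job is handed in when it is done.

```bash
mkdir -p pics; ls; cat > h.py <<'E'
import numpy as np, cv2
from workcell import bot
from scipy.spatial.transform import Rotation as R
def cloud(cam,depth,mask=None):
    c=bot.get_calibration(cam);K=np.array(c["intrinsics"]);D=np.array(c["distortion"]);V=np.array(c["view"])
    m=depth>0
    if mask is not None: m&=mask
    v,u=np.nonzero(m)
    if len(u)==0:return np.zeros((0,3))
    n=cv2.undistortPoints(np.c_[u,v].astype(float).reshape(-1,1,2),K,D).reshape(-1,2)
    z=depth[v,u]
    P=np.c_[n*z[:,None],z]
    return (P-V[:3,3])@V[:3,:3]
E
python3 - <<'E'
from h import *
print(bot.read_state())
for cam in("top","side"):
    p,d=bot.read_camera(cam);cv2.imwrite(f"pics/{cam}0.png",p);np.savez(f"{cam}0",p=p,d=d)
    for t in("case","flap","cover","oil_bottle","canister","dish","slide_box","screwdriver_grip"):
        for r in bot.masks_of(cam,t)[:1]:
            P=cloud(cam,d,r["region"])
            print(cam,t,round(r["p"],2),r["box"],len(P),np.round(np.percentile(P,[3,50,97],axis=0),3).tolist() if len(P) else "")
            np.savez(f"m_{cam}_{t}",m=r["region"])
E
```

```text
pics
{'time': 0.0, 'q': array([ 1.26006607e+00,  2.64762551e-01,  1.60540143e+00,  2.46525750e-05,
        1.27368489e+00, -3.69019654e-02]), 'joint_vel': array([-0.00057421,  0.00068865,  0.00039496,  0.00016386, -0.00122514,
       -0.00084646]), 'joint_torque': array([-3.41077059e-03, -5.15119672e+01, -3.67304742e+01, -5.76461080e-04,
        1.32604799e-02,  3.51354359e-07]), 'tool_pos': array([0.18228226, 0.64908948, 0.20264094]), 'tcp_rot': array([-0.42874048, -3.11178028,  0.0034838 ]), 'wrist_force': array([ 0.15781725, -0.57910505, -0.2841133 ]), 'torque': array([-0.02158521,  0.02325714, -0.01350954]), 'width': 0.9987413537533624}
top case 0.8 [205.0, 128.3, 361.1, 260.7] 15902 [[0.486, -0.136, 0.026], [0.578, 0.003, 0.063], [0.672, 0.102, 0.234]]
top flap 0.72 [207.0, 130.2, 260.9, 258.0] 6065 [[0.488, 0.041, 0.082], [0.578, 0.077, 0.182], [0.672, 0.105, 0.237]]
top cover 0.92 [207.6, 131.0, 259.4, 259.1] 5982 [[0.488, 0.041, 0.083], [0.579, 0.077, 0.182], [0.671, 0.105, 0.237]]
top oil_bottle 0.54 [415.0, 231.1, 438.0, 247.7] 357 [[0.501, -0.297, 0.001], [0.517, -0.282, 0
[... 449 characters left out ...]
20 [[0.413, -0.095, 0.014], [0.424, -0.057, 0.024], [0.436, 0.042, 0.028]]
side flap 0.66 [266.5, 232.9, 360.4, 275.9] 2598 [[0.494, -0.142, 0.066], [0.573, -0.138, 0.101], [0.658, -0.135, 0.131]]
side oil_bottle 0.83 [296.5, 336.1, 322.0, 376.3] 696 [[0.5, -0.307, 0.007], [0.513, -0.299, 0.047], [0.53, -0.283, 0.076]]
side canister 0.56 [337.3, 205.6, 357.9, 231.9] 386 [[0.693, -0.016, 0.024], [0.711, -0.009, 0.061], [0.73, 0.02, 0.066]]
side slide_box 0.91 [368.8, 314.5, 424.3, 344.1] 1339 [[0.636, -0.301, 0.005], [0.675, -0.277, 0.03], [0.713, -0.249, 0.032]]
side screwdriver_grip 0.88 [207.9, 239.1, 231.1, 295.1] 487 [[0.412, -0.097, 0.002], [0.421, -0.064, 0.023], [0.434, 0.032, 0.027]]
```

View pics/top0.png

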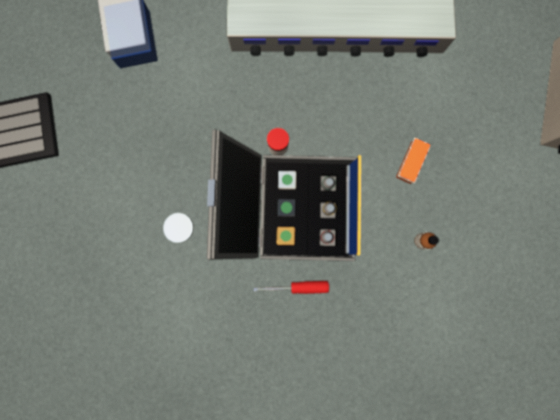

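View pics/side0.png

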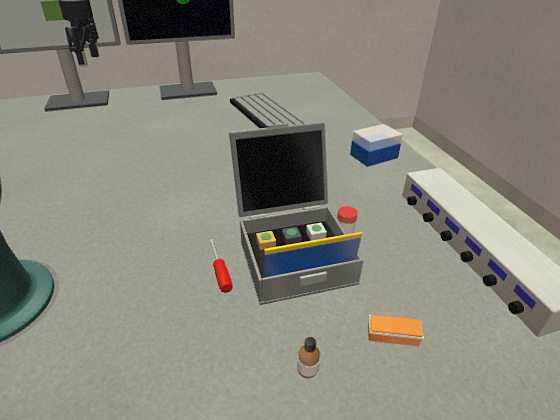

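```bash
python3 - <<'E'
from h import *
for cam,t in(("side","flap"),("top","cover")):
    f=np.load(f"{cam}0.npz");m=np.load(f"m_{cam}_{t}.npz")["m"]
    P=cloud(cam,f["d"],m)
    med=np.median(P,0)
    for i in range(4):
        c=P.mean(0);n=np.linalg.svd(P-c,full_matrices=False)[2][2];r=abs((P-c)@n);P=P[r<max(.003,2*r.std())]
    n*=np.sign(n[1]) 
    print(t,"c",c.round(4),"n",n.round(3),"ang from horiz of plane",np.degrees(np.arctan2(n[2],n[1])).round(1),"yaw",np.degrees(np.arctan2(-n[0],n[1])).round(2),len(P),P.min(0).round(3),P.max(0).round(3))
# rim points
f=np.load("top0.npz");P=cloud("top",f["d"])
k=(abs(P[:,2]-.065)<.004)&(P[:,0]>.45)&(P[:,0]<.69)&(P[:,1]>-.2)&(P[:,1]<.12)
print(cv2.minAreaRect(P[k][:,:2].astype(np.float32)),k.sum(),np.percentile(P[k],[1,99],axis=0).round(3))
E
```

```text
flap c [ 0.574  -0.1382  0.1001] n [0.021 0.998 0.066] ang from horiz of plane 3.8 yaw -1.18 2557 [ 0.489 -0.143  0.062] [ 0.665 -0.133  0.133]
cover c [0.5789 0.0717 0.1676] n [ 0.018  0.941 -0.339] ang from horiz of plane -19.8 yaw -1.12 5300 [0.483 0.037 0.07 ] [0.678 0.102 0.243]
((0.5836507678031921, -0.051690585911273956), (0.1808372437953949, 0.20909564197063446), 88.82782745361328) 1037 [[ 0.478 -0.14   0.061]
 [ 0.677  0.038  0.069]]
```

Top view: case at about (312,207) px with image right = −y and up = +x. The cover is left of it and leans outward, and the flap's yellow edge is at column 360. The side view agrees.
The hinge geometry matches the fits: case origin ≈ (0.578, −0.051), yaw −1.1°, flap 1.64 rad, cover 1.92 rad. Next I work out the transit.

```bash
cat >> h.py <<'E'
yaw=np.radians(-1.1);C=np.array([.578,-.051,0]);Rc=R.from_euler("z",yaw).as_matrix()
Rt=np.c_[Rc[:,1],Rc[:,0],[0,0,-1]]   # tool x=case y, tool y=case x, z down
def delta(pc):
    "rows delta to reach TCP at case coords pc with tool Rt"
    s=bot.read_state();T=R.from_rotvec(s["tcp_rot"]).as_matrix()
    d=T.T@(C+Rc@np.array(pc)-s["tool_pos"]);a=np.degrees(R.from_matrix(T.T@Rt).as_rotvec())
    return d.round(4),a.round(2)
def st():
    s=bot.read_state();return dict(t=round(s["time"],2),tcp_case=(Rc.T@(s["tool_pos"]-C)).round(4),F=s["wrist_force"].round(2),M=s["torque"].round(2),w=round(s["width"],2))
E
python3 -c "
from h import *
print(delta([0,-.14,.36]),st())"
```

```text
(array([-0.6055, -0.7033, -0.156 ]), array([-0.  ,  0.  , 75.41])) {'t': 0.9, 'tcp_case': array([-0.4089,  0.6931,  0.204 ]), 'F': array([-0.28,  0.5 , -0.3 ]), 'M': array([ 0.02, -0.02,  0.02]), 'w': 1.01}
```

```bash
python3 -m inch '[{"dz":-0.06,"fingers":-1},{"dz":-0.12,"fingers":-1},{"dz":-0.156,"fingers":-1},{"dx":-0.04,"dy":-0.047,"dz":-0.156,"az":5,"fingers":-1},{"dx":-0.081,"dy":-0.094,"dz":-0.156,"az":10,"fingers":-1},{"dx":-0.121,"dy":-0.141,"dz":-0.156,"az":15,"fingers":-1},{"dx":-0.161,"dy":-0.188,"dz":-0.156,"az":20,"fingers":-1},{"dx":-0.202,"dy":-0.234,"dz":-0.156,"az":25,"fingers":-1},{"dx":-0.242,"dy":-0.281,"dz":-0.156,"az":30,"fingers":-1},{"dx":-0.283,"dy":-0.328,"dz":-0.156,"az":35,"fingers":-1},{"dx":-0.323,"dy":-0.375,"dz":-0.156,"az":40,"fingers":-1},{"dx":-0.363,"dy":-0.422,"dz":-0.156,"az":45,"fingers":-1},{"dx":-0.404,"dy":-0.469,"dz":-0.156,"az":50,"fingers":-1},{"dx":-0.444,"dy":-0.516,"dz":-0.156,"az":55,"fingers":-1},{"dx":-0.484,"dy":-0.563,"dz":-0.156,"az":60,"fingers":-1},{"dx":-0.525,"dy":-0.609,"dz":-0.156,"az":65,"fingers":-1},{"dx":-0.565,"dy":-0.656,"dz":-0.156,"az":70,"fingers":-1},{"dx":-0.6055,"dy":-0.7033,"dz":-0.156,"az":75.4,"fingers":-1},{"dx":-0.6055,"dy":-0.7033,"dz":-0.156,"az":75.4,"fingers":-1},{"dx":-0.6055,"dy":-0.7033,"dz":-0.156,"az":75.4,"fingers":-1}]'
python3 -c "
from h import *
print(delta([0,-.14,.115]),st())"
```

```text
(array([-0.6055, -0.7033,  0.089 ]), array([-0.  ,  0.  , 75.41])) {'t': 0.9, 'tcp_case': array([-0.4089,  0.6931,  0.204 ]), 'F': array([-0.28,  0.5 , -0.3 ]), 'M': array([ 0.02, -0.02,  0.02]), 'w': 1.01}invalid input at $[0]: expected keys dx, dy, dz, ax, ay, az, fingers
```

```bash
python3 -m inch '[{"dx":0,"dy":0,"dz":-0.05,"ax":0,"ay":0,"az":0,"fingers":-1},{"dx":0,"dy":0,"dz":-0.1,"ax":0,"ay":0,"az":0,"fingers":-1},{"dx":0,"dy":0,"dz":-0.156,"ax":0,"ay":0,"az":0,"fingers":-1},{"dx":-0.04,"dy":-0.047,"dz":-0.156,"ax":0,"ay":0,"az":5,"fingers":-1},{"dx":-0.081,"dy":-0.094,"dz":-0.156,"ax":0,"ay":0,"az":10,"fingers":-1},{"dx":-0.121,"dy":-0.141,"dz":-0.156,"ax":0,"ay":0,"az":15,"fingers":-1},{"dx":-0.161,"dy":-0.188,"dz":-0.156,"ax":0,"ay":0,"az":20,"fingers":-1},{"dx":-0.202,"dy":-0.234,"dz":-0.156,"ax":0,"ay":0,"az":25,"fingers":-1},{"dx":-0.242,"dy":-0.281,"dz":-0.156,"ax":0,"ay":0,"az":30,"fingers":-1},{"dx":-0.283,"dy":-0.328,"dz":-0.156,"ax":0,"ay":0,"az":35,"fingers":-1},{"dx":-0.323,"dy":-0.375,"dz":-0.156,"ax":0,"ay":0,"az":40,"fingers":-1},{"dx":-0.363,"dy":-0.422,"dz":-0.156,"ax":0,"ay":0,"az":45,"fingers":-1},{"dx":-0.404,"dy":-0.469,"dz":-0.156,"ax":0,"ay":0,"az":50,"fingers":-1},{"dx":-0.444,"dy":-0.516,"dz":-0.156,"ax":0,"ay":0,"az":55,"fingers":-1},{"dx":-0.484,"dy":-0.563,"dz":-0.156,"ax":0,"ay":0,"az":60,"fingers":-1},{"dx":-0.525,"dy":-0.609,"dz":-0.156,"ax":0,"ay":0,"az":65,"fingers":-1},{"dx":-0.565,"dy":-0.656,"dz":-0.156,"ax":0,"ay":0,"az":70,"fingers":-1},{"dx":-0.6055,"dy":-0.7033,"dz":-0.156,"ax":0,"ay":0,"az":75.4,"fingers":-1},{"dx":-0.6055,"dy":-0.7033,"dz":-0.156,"ax":0,"ay":0,"az":75.4,"fingers":-1},{"dx":-0.6055,"dy":-0.7033,"dz":-0.156,"ax":0,"ay":0,"az":75.4,"fingers":-1}]'
python3 -c "
from h import *
print(delta([0,-.14,.115]),st())"
```

```text
time: 3.4
tool_pos: [0.5751, -0.1909, 0.3596]
tcp_rot: [-2.242, -2.199, -0.0]
wrist_force: [-0.6, 0.1, 0.0]
width: -0.002
(array([-0.0003,  0.0005,  0.2446]), array([-0.05, -0.05, -0.  ])) {'t': 3.4, 'tcp_case': array([-2.000e-04, -1.399e-01,  3.596e-01]), 'F': array([-0.63,  0.1 ,  0.03]), 'M': array([-0.01, -0.02,  0.  ]), 'w': -0.0}
```

```bash
python3 -m inch '[{"dx":0,"dy":0,"dz":0.05,"ax":0,"ay":0,"az":0,"fingers":-1},{"dx":0,"dy":0,"dz":0.1,"ax":0,"ay":0,"az":0,"fingers":-1},{"dx":0,"dy":0,"dz":0.15,"ax":0,"ay":0,"az":0,"fingers":-1},{"dx":0,"dy":0,"dz":0.2,"ax":0,"ay":0,"az":0,"fingers":-1},{"dx":0,"dy":0,"dz":0.235,"ax":0,"ay":0,"az":0,"fingers":-1},{"dx":0,"dy":0,"dz":0.2446,"ax":0,"ay":0,"az":0,"fingers":-1},{"dx":0,"dy":0,"dz":0.2446,"ax":0,"ay":0,"az":0,"fingers":-1}]'
python3 - <<'E'
from h import *
print(st())
p,d=bot.read_camera("side");cv2.imwrite("pics/s1.png",cv2.resize(p[160:330,200:420],None,fx=3,fy=3))
# path: leading bottom corner (y+w, z) on back face at radius r; box side against edge when th>90
w=.011;s=st();y0,z0=s["tcp_case"][1:]
def tip(th,r):
    c,q=np.cos(th),np.sin(th)
    y=-.078+r*c-.004*q; z=.054+r*q+.004*c
    if th>np.pi/2:
        return (-.078+.076*c-.004*q)-w, z
    return y-w,z
for th in np.radians([94,90,85,80,75,70,65,60,55,50,45,40,35,30,25,20,15,10,5,0,-1]):
    y,z=tip(th,.066);print(round(np.degrees(th)),"dx %.3f dz %.3f"%(y-y0,z0-z))
E
```

```text
time: 4.28
tool_pos: [0.575, -0.1898, 0.1158]
tcp_rot: [-2.241, -2.201, -0.001]
wrist_force: [0.2, -0.0, 0.2]
width: 0.001
{'t': 4.28, 'tcp_case': array([-0.0003, -0.1388,  0.1158]), 'F': array([ 0.17, -0.04,  0.16]), 'M': array([ 0.03,  0.  , -0.04]), 'w': 0.0}
94 dx 0.041 dz -0.003
90 dx 0.046 dz -0.003
85 dx 0.052 dz -0.003
80 dx 0.058 dz -0.003
75 dx 0.064 dz -0.002
70 dx 0.069 dz -0.000
65 dx 0.075 dz 0.001
60 dx 0.080 dz 0.004
55 dx 0.085 dz 0.007
50 dx 0.090 dz 0.010
45 dx 0.094 dz 0.013
40 dx 0.098 dz 0.017
35 dx 0.102 dz 0.022
30 dx 0.106 dz 0.026
25 dx 0.109 dz 0.031
20 dx 0.111 dz 0.037
15 dx 0.113 dz 0.042
10 dx 0.115 dz 0.047
5 dx 0.116 dz 0.053
0 dx 0.116 dz 0.059
-1 dx 0.116 dz 0.060
```

View pics/s1.png

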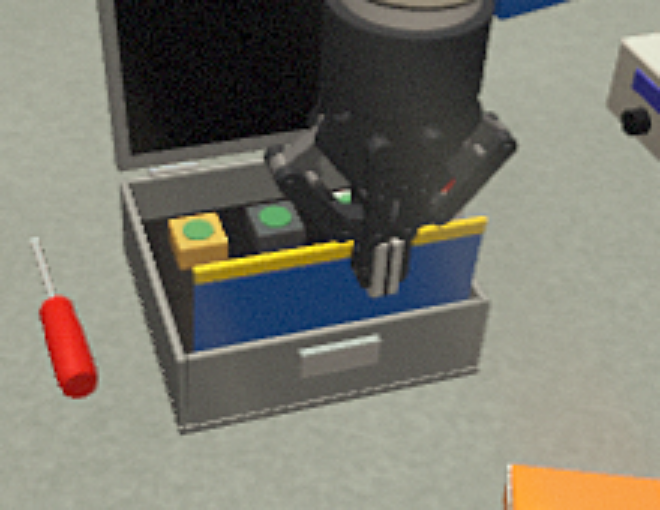

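The hand is behind the flap, with the shut fingertips just below the yellow edge at crop (385,285). I'll push the flap to about 25° first.

```bash
python3 -m inch '[{"dx":0.015,"dy":0,"dz":-0.003,"ax":0,"ay":0,"az":0,"fingers":-1},{"dx":0.030,"dy":0,"dz":-0.003,"ax":0,"ay":0,"az":0,"fingers":-1},{"dx":0.036,"dy":0,"dz":-0.003,"ax":0,"ay":0,"az":0,"fingers":-1},{"dx":0.041,"dy":0,"dz":-0.003,"ax":0,"ay":0,"az":0,"fingers":-1},{"dx":0.046,"dy":0,"dz":-0.003,"ax":0,"ay":0,"az":0,"fingers":-1},{"dx":0.052,"dy":0,"dz":-0.003,"ax":0,"ay":0,"az":0,"fingers":-1},{"dx":0.058,"dy":0,"dz":-0.003,"ax":0,"ay":0,"az":0,"fingers":-1},{"dx":0.064,"dy":0,"dz":-0.002,"ax":0,"ay":0,"az":0,"fingers":-1},{"dx":0.069,"dy":0,"dz":0,"ax":0,"ay":0,"az":0,"fingers":-1},{"dx":0.075,"dy":0,"dz":0.001,"ax":0,"ay":0,"az":0,"fingers":-1},{"dx":0.080,"dy":0,"dz":0.004,"ax":0,"ay":0,"az":0,"fingers":-1},{"dx":0.085,"dy":0,"dz":0.007,"ax":0,"ay":0,"az":0,"fingers":-1},{"dx":0.090,"dy":0,"dz":0.010,"ax":0,"ay":0,"az":0,"fingers":-1},{"dx":0.094,"dy":0,"dz":0.013,"ax":0,"ay":0,"az":0,"fingers":-1},{"dx":0.098,"dy":0,"dz":0.017,"ax":0,"ay":0,"az":0,"fingers":-1},{"dx":0.102,"dy":0,"dz":0.022,"ax":0,"ay":0,"az":0,"fingers":-1},{"dx":0.106,"dy":0,"dz":0.026,"ax":0,"ay":0,"az":0,"fingers":-1},{"dx":0.109,"dy":0,"dz":0.031,"ax":0,"ay":0,"az":0,"fingers":-1}]'
python3 - <<'E'
from h import *
print(st(),delta([0,-.022,.058]))
p,d=bot.read_camera("side");cv2.imwrite("pics/s2.png",cv2.resize(p[160:330,200:420],None,fx=3,fy=3))
E
```

```text
time: 6.58
tool_pos: [0.578, -0.0812, 0.0856]
tcp_rot: [2.241, 2.2, 0.002]
wrist_force: [0.7, -0.2, -0.7]
width: 0.001
{'t': 6.58, 'tcp_case': array([ 0.0006, -0.0301,  0.0856]), 'F': array([ 0.66, -0.23, -0.71]), 'M': array([ 0.01, -0.04,  0.  ]), 'w': 0.0} (array([ 0.0081, -0.0007,  0.0276]), array([ 0.1 , -0.  ,  0.06]))
```

View pics/s2.png

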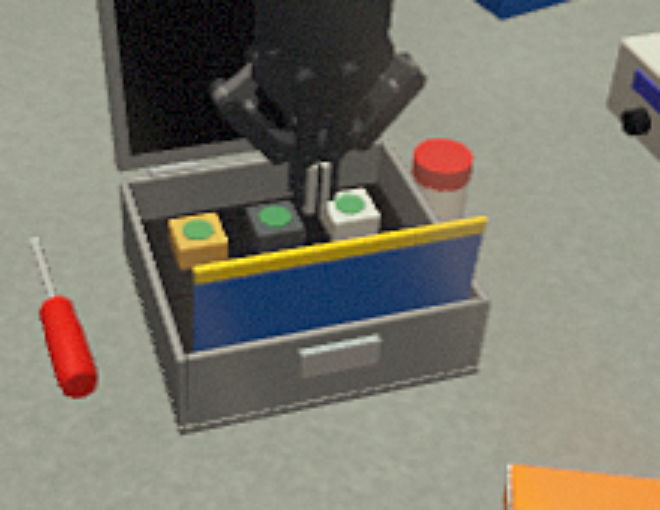

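The flap is still upright and the fingers are now on its inner side, so they passed over it. I'll check the TCP projection and finger geometry before moving.

```bash
python3 - <<'E'
from h import *
s=bot.read_state();print(st())
for cam in("side","top"):
    c=bot.get_calibration(cam);V=np.array(c["view"])
    px=cv2.projectPoints(np.array([s["tool_pos"]]),cv2.Rodrigues(V[:3,:3])[0],V[:3,3],np.array(c["intrinsics"]),np.array(c["distortion"]))[0].ravel();print(cam,"tcp px",px.round(1),"crop3", ((px-[200,160])*3).round())
    p,d=bot.read_camera(cam)
    r=bot.masks_of(cam,"flap");print([(x["p"],x["box"]) for x in r])
    P=(cloud(cam,d)-C)@Rc
    # finger column: lowest points near TCP
    t=Rc.T@(s["tool_pos"]-C)
    k=(abs(P[:,0]-t[0])<.02)&(abs(P[:,1]-t[1])<.03)&(P[:,2]>.07)&(P[:,2]<.16)
    if k.any(): print(cam,k.sum(),np.percentile(P[k],[1,10,50,90,99],axis=0).round(3).tolist())
    k=(abs(P[:,0])<.088)&(P[:,1]<-.06)&(P[:,1]>-.11)&(P[:,2]>.07)
    print(cam,"flap",k.sum(),np.percentile(P[k],[1,10,50,90,99],axis=0).round(3).tolist())
    if cam=="top":cv2.imwrite("pics/t2.png",cv2.resize(p[120:270,200:400],None,fx=4,fy=4))
E
```

```text
{'t': 6.62, 'tcp_case': array([ 0.0001, -0.0298,  0.0848]), 'F': array([ 0.13,  0.12, -1.13]), 'M': array([-0.05,  0.01,  0.02]), 'w': -0.0}
side tcp px [302.3 239.9] crop3 [307. 240.]
[(0.67, [269.4, 233.3, 363.3, 276.1])]
side 295 [[-0.015, -0.044, 0.116], [-0.013, -0.042, 0.123], [-0.002, -0.039, 0.14], [0.011, -0.035, 0.157], [0.018, -0.026, 0.16]]
side flap 9781 [[-0.081, -0.099, 0.073], [-0.05, -0.095, 0.098], [-0.009, -0.086, 0.398], [0.025, -0.064, 0.486], [0.08, -0.06, 0.497]]
top tcp px [323.6 206.2] crop3 [371. 139.]
[(0.91, [343.3, 214.0, 361.9, 252.2])]
top flap 4035 [[-0.086, -0.092, 0.079], [-0.073, -0.085, 0.131], [-0.027, -0.072, 0.499], [0.015, -0.062, 0.508], [0.03, -0.06, 0.519]]
```

View pics/t2.png

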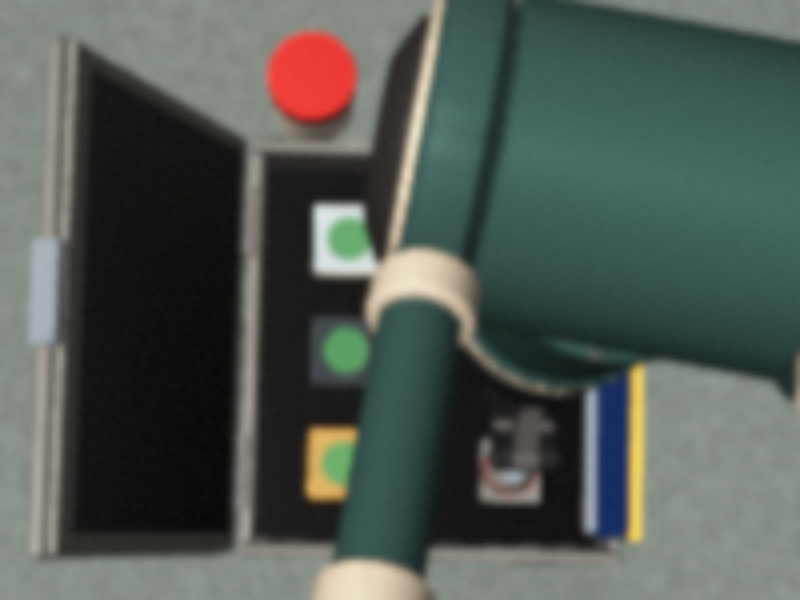

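The finger's lowest visible points are at z≈0.116 while the reported TCP is at 0.085, so the real tips may sit higher than reported. I'll go back over the flap and measure the tips against a clear background.

```bash
python3 -m inch '[{"dx":0,"dy":0,"dz":-0.03,"ax":0,"ay":0,"az":0,"fingers":-1},{"dx":0,"dy":0,"dz":-0.07,"ax":0,"ay":0,"az":0,"fingers":-1},{"dx":0,"dy":0,"dz":-0.075,"ax":0,"ay":0,"az":0,"fingers":-1},{"dx":-0.03,"dy":0,"dz":-0.075,"ax":0,"ay":0,"az":0,"fingers":-1},{"dx":-0.07,"dy":0,"dz":-0.075,"ax":0,"ay":0,"az":0,"fingers":-1},{"dx":-0.11,"dy":0,"dz":-0.075,"ax":0,"ay":0,"az":0,"fingers":-1},{"dx":-0.12,"dy":0,"dz":-0.075,"ax":0,"ay":0,"az":0,"fingers":-1},{"dx":-0.12,"dy":0,"dz":-0.075,"ax":0,"ay":0,"az":0,"fingers":-1}]'
python3 - <<'E'
from h import *
s=bot.read_state();print(st())
t=Rc.T@(s["tool_pos"]-C)
c=bot.get_calibration("side");V=np.array(c["view"])
px=cv2.projectPoints(np.array([s["tool_pos"]]),cv2.Rodrigues(V[:3,:3])[0],V[:3,3],np.array(c["intrinsics"]),np.array(c["distortion"]))[0].ravel()
p,d=bot.read_camera("side");P=(cloud("side",d)-C)@Rc
k=(abs(P[:,0]-t[0])<.03)&(abs(P[:,1]-t[1])<.03)
for a in np.arange(.1,.26,.01):
    q=P[k&(P[:,2]>=a)&(P[:,2]<a+.01)]
    if len(q):print(round(a,2),len(q),q.min(0).round(3)[:2],q.max(0).round(3)[:2])
print("side cam pos case",(Rc.T@(-V[:3,:3].T@V[:3,3]-C)).round(2))
x,y=px.round().astype(int);cr=p[y-70:y+50,x-80:x+80].copy();cr=cv2.resize(cr,None,fx=4,fy=4)
cv2.drawMarker(cr,(320,280),(255,0,255),0,20);cv2.imwrite("pics/s3.png",cr)
E
```

```text
time: 7.82
tool_pos: [0.5753, -0.2016, 0.1602]
tcp_rot: [-2.243, -2.199, -0.002]
wrist_force: [0.4, 0.2, -0.4]
width: 0.001
{'t': 7.83, 'tcp_case': array([ 0.0002, -0.1507,  0.1602]), 'F': array([ 0.37,  0.17, -0.43]), 'M': array([-0.03,  0.  , -0.03]), 'w': 0.0}
0.18 2 [-0.006 -0.158] [-0.005 -0.154]
0.19 65 [-0.013 -0.163] [ 0.013 -0.153]
0.2 107 [-0.014 -0.163] [ 0.014 -0.144]
0.21 119 [-0.014 -0.163] [ 0.014 -0.145]
0.22 89 [-0.015 -0.164] [ 0.013 -0.148]
0.23 193 [-0.03  -0.166] [ 0.03  -0.144]
0.24 272 [-0.03  -0.165] [ 0.03  -0.139]
0.25 146 [-0.03  -0.169] [ 0.03  -0.136]
side cam pos case [-0.2  -0.56  0.57]
```

View pics/s3.png

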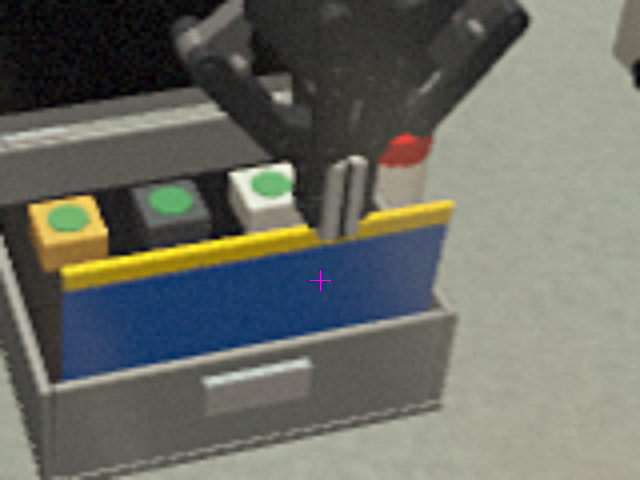

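The fingertips end at z≈0.189 against a reported TCP of 0.160 (image: tips at row 240, reported-TCP cross at row 280). The tips are therefore 29 mm higher than reported, while x and y agree. I'll apply that offset and push to about 60°, then check.

```bash
python3 -m inch '[{"dx":0,"dy":0,"dz":0.03,"ax":0,"ay":0,"az":0,"fingers":-1},{"dx":0,"dy":0,"dz":0.06,"ax":0,"ay":0,"az":0,"fingers":-1},{"dx":0.015,"dy":0,"dz":0.07,"ax":0,"ay":0,"az":0,"fingers":-1},{"dx":0.035,"dy":0,"dz":0.07,"ax":0,"ay":0,"az":0,"fingers":-1},{"dx":0.047,"dy":0,"dz":0.07,"ax":0,"ay":0,"az":0,"fingers":-1},{"dx":0.053,"dy":0,"dz":0.07,"ax":0,"ay":0,"az":0,"fingers":-1},{"dx":0.058,"dy":0,"dz":0.07,"ax":0,"ay":0,"az":0,"fingers":-1},{"dx":0.064,"dy":0,"dz":0.07,"ax":0,"ay":0,"az":0,"fingers":-1},{"dx":0.070,"dy":0,"dz":0.07,"ax":0,"ay":0,"az":0,"fingers":-1},{"dx":0.076,"dy":0,"dz":0.071,"ax":0,"ay":0,"az":0,"fingers":-1},{"dx":0.081,"dy":0,"dz":0.073,"ax":0,"ay":0,"az":0,"fingers":-1},{"dx":0.087,"dy":0,"dz":0.074,"ax":0,"ay":0,"az":0,"fingers":-1},{"dx":0.092,"dy":0,"dz":0.077,"ax":0,"ay":0,"az":0,"fingers":-1}]'
cat >> h.py <<'E'
def plane(cam,thing,m2=None):
    p,d=bot.read_camera(cam);r=bot.masks_of(cam,thing)
    if not r:print("none");return p
    P=(cloud(cam,d,r[0]["region"])-C)@Rc
    P0=P
    for i in range(5):
        c=P.mean(0);n=np.linalg.svd(P-c,full_matrices=False)[2][2];q=abs((P-c)@n);P=P[q<max(.003,2*q.std())]
    n*=np.sign(n[1]) if abs(n[1])>.1 else np.sign(n[2])
    print(thing,r[0]["p"],len(P0),len(P),"c",c.round(3),"n",n.round(3),"range",np.percentile(P,[1,99],axis=0).round(3).tolist())
    return p
E
python3 - <<'E'
from h import *
print(st());plane("side","flap");plane("top","flap")
E
```

```text
time: 9.5
tool_pos: [0.5769, -0.1083, 0.0832]
tcp_rot: [-2.242, -2.2, -0.002]
wrist_force: [-0.8, -0.5, 1.6]
width: 0.001
{'t': 9.5, 'tcp_case': array([ 0.    , -0.0573,  0.0832]), 'F': array([-0.81, -0.49,  1.62]), 'M': array([-0.05,  0.02, -0.01]), 'w': 0.0}
flap 0.82 3601 3442 c [-0.002 -0.063  0.09 ] n [ 0.001  0.84  -0.542] range [[-0.086, -0.082, 0.061], [0.087, -0.042, 0.121]]
flap 0.54 225 129 c [-0.072 -0.07   0.078] n [-0.005  0.84  -0.543] range [[-0.086, -0.081, 0.06], [-0.057, -0.06, 0.094]]
```

The flap follows and is now at about 57°. I continue to about 3°.

```bash
python3 -m inch '[{"dx":0.008,"dy":0,"dz":0.005,"ax":0,"ay":0,"az":0,"fingers":-1},{"dx":0.012,"dy":0,"dz":0.009,"ax":0,"ay":0,"az":0,"fingers":-1},{"dx":0.016,"dy":0,"dz":0.013,"ax":0,"ay":0,"az":0,"fingers":-1},{"dx":0.020,"dy":0,"dz":0.017,"ax":0,"ay":0,"az":0,"fingers":-1},{"dx":0.023,"dy":0,"dz":0.022,"ax":0,"ay":0,"az":0,"fingers":-1},{"dx":0.026,"dy":0,"dz":0.027,"ax":0,"ay":0,"az":0,"fingers":-1},{"dx":0.029,"dy":0,"dz":0.032,"ax":0,"ay":0,"az":0,"fingers":-1},{"dx":0.031,"dy":0,"dz":0.037,"ax":0,"ay":0,"az":0,"fingers":-1},{"dx":0.032,"dy":0,"dz":0.042,"ax":0,"ay":0,"az":0,"fingers":-1},{"dx":0.033,"dy":0,"dz":0.046,"ax":0,"ay":0,"az":0,"fingers":-1},{"dx":0.034,"dy":0,"dz":0.050,"ax":0,"ay":0,"az":0,"fingers":-1},{"dx":0.034,"dy":0,"dz":0.050,"ax":0,"ay":0,"az":0,"fingers":-1}]'
python3 - <<'E'
from h import *
print(st());plane("side","flap")
E
```

```text
time: 11.2
tool_pos: [0.5773, -0.0743, 0.0327]
tcp_rot: [-2.241, -2.2, -0.001]
wrist_force: [0.1, 0.0, 0.3]
width: -0.001
{'t': 11.2, 'tcp_case': array([-0.0003, -0.0233,  0.0327]), 'F': array([0.11, 0.02, 0.3 ]), 'M': array([ 0.08, -0.04, -0.06]), 'w': -0.0}
flap 0.73 2518 2447 c [-0.002 -0.045  0.06 ] n [-0.   -0.03  1.  ] range [[-0.085, -0.08, 0.058], [0.086, -0.005, 0.063]]
```

```bash
python3 -m inch '[{"dx":0,"dy":0,"dz":0.001,"ax":0,"ay":0,"az":0,"fingers":-1},{"dx":0,"dy":0,"dz":0.002,"ax":0,"ay":0,"az":0,"fingers":-1},{"dx":0,"dy":0,"dz":0.003,"ax":0,"ay":0,"az":0,"fingers":-1},{"dx":0,"dy":0,"dz":0.003,"ax":0,"ay":0,"az":0,"fingers":-1},{"dx":0,"dy":0,"dz":0.003,"ax":0,"ay":0,"az":0,"fingers":-1}]'
python3 - <<'E'
from h import *
print(st());plane("side","flap");print(st())
E
```

```text
time: 11.92
tool_pos: [0.5777, -0.0743, 0.0303]
tcp_rot: [-2.241, -2.2, -0.002]
wrist_force: [0.1, 1.6, 1.1]
width: -0.0
{'t': 11.93, 'tcp_case': array([ 0.0001, -0.0233,  0.0303]), 'F': array([0.14, 1.56, 1.1 ]), 'M': array([ 0.17, -0.02, -0.02]), 'w': -0.0}
flap 0.7 2417 2364 c [-0.002 -0.045  0.059] n [0.001 0.009 1.   ] range [[-0.086, -0.08, 0.057], [0.086, -0.005, 0.061]]
{'t': 12.03, 'tcp_case': array([ 0.0001, -0.0233,  0.0303]), 'F': array([1.15, 1.1 , 1.76]), 'M': array([ 0.19, -0.02,  0.03]), 'w': -0.0}
```

Flat within noise at about 1.5 N. One light extra millimetre, then lift off and check.

```bash
python3 -m inch '[{"dx":0,"dy":0,"dz":0.0015,"ax":0,"ay":0,"az":0,"fingers":-1},{"dx":0,"dy":0,"dz":0.0015,"ax":0,"ay":0,"az":0,"fingers":-1},{"dx":0,"dy":0,"dz":0.0015,"ax":0,"ay":0,"az":0,"fingers":-1},{"dx":0,"dy":0,"dz":-0.01,"ax":0,"ay":0,"az":0,"fingers":-1},{"dx":0,"dy":0,"dz":-0.05,"ax":0,"ay":0,"az":0,"fingers":-1},{"dx":0,"dy":0,"dz":-0.1,"ax":0,"ay":0,"az":0,"fingers":-1},{"dx":0,"dy":0,"dz":-0.15,"ax":0,"ay":0,"az":0,"fingers":-1},{"dx":0,"dy":0,"dz":-0.2,"ax":0,"ay":0,"az":0,"fingers":-1},{"dx":0,"dy":0,"dz":-0.25,"ax":0,"ay":0,"az":0,"fingers":-1},{"dx":0.03,"dy":0,"dz":-0.3,"ax":0,"ay":0,"az":0,"fingers":-1},{"dx":0.07,"dy":0,"dz":-0.33,"ax":0,"ay":0,"az":0,"fingers":-1},{"dx":0.12,"dy":0,"dz":-0.33,"ax":0,"ay":0,"az":0,"fingers":-1},{"dx":0.17,"dy":0,"dz":-0.33,"ax":0,"ay":0,"az":0,"fingers":-1},{"dx":0.215,"dy":0,"dz":-0.33,"ax":0,"ay":0,"az":0,"fingers":-1},{"dx":0.225,"dy":0,"dz":-0.33,"ax":0,"ay":0,"az":0,"fingers":-1},{"dx":0.225,"dy":0,"dz":-0.33,"ax":0,"ay":0,"az":0,"fingers":-1}]'
python3 - <<'E'
from h import *
print(st());p=plane("side","flap");plane("top","cover");cv2.imwrite("pics/s4.png",cv2.resize(p[100:330,180:420],None,fx=2.5,fy=2.5))
E
```

```text
time: 14.02
tool_pos: [0.5815, 0.1502, 0.3605]
tcp_rot: [-2.24, -2.202, -0.001]
wrist_force: [0.9, -0.1, -0.4]
width: -0.004
{'t': 14.03, 'tcp_case': array([-3.000e-04,  2.012e-01,  3.605e-01]), 'F': array([ 0.9 , -0.14, -0.37]), 'M': array([0.  , 0.04, 0.06]), 'w': -0.0}
flap 0.97 2549 2520 c [-0.002 -0.044  0.059] n [ 0.001 -0.001  1.   ] range [[-0.086, -0.08, 0.057], [0.087, -0.005, 0.061]]
cover 0.66 6022 5302 c [-0.002  0.123  0.167] n [ 0.     0.941 -0.338] range [[-0.095, 0.09, 0.074], [0.095, 0.149, 0.239]]
```

View pics/s4.png

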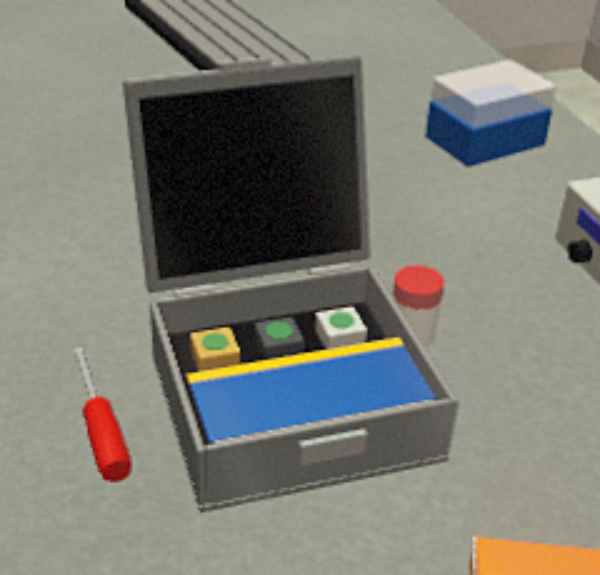

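Flap flat: fitted normal (0.001, −0.001, 1.000), top at 0.058–0.059; the picture agrees, and the cubes and case are undisturbed. The cover is unchanged at 109.8°.

For the cover I tilt the fingers 30° so the tips, not their sides, meet its outer face below the edge. Planning that approach now.

```bash
cat >> h.py <<'E'
t=np.radians(30);w=.011;OFF=.029
def covtcp(th,r=.15,gap=0.):
    th=np.radians(th);dr=np.array([-np.cos(th),np.sin(th)]);n=np.array([np.sin(th),np.cos(th)])
    tip=np.array([.09,.066])+r*dr+(.012+gap+w*abs(np.sin(th-t)))*n
    return tip+OFF*np.array([-np.sin(t),-np.cos(t)])   # reported TCP (case y,z)
def rows(ths,**k):
    "deltas in the present tool frame, also the turn to the tilted attitude"
    s=bot.read_state();T=R.from_rotvec(s["tcp_rot"]).as_matrix()
    G=Rt@R.from_euler("y",-30,degrees=True).as_matrix()
    print("turn",np.degrees(R.from_matrix(T.T@G).as_rotvec()).round(2))
    for th in ths:
        y,z=covtcp(th,**k);d=T.T@(C+Rc@np.array([0,y,z])-s["tool_pos"]);print(round(th,1),d.round(4).tolist(),"yz",round(y,3),round(z,3))
E
python3 - <<'E'
from h import *
print(st())
rows([110],gap=.05);rows([110],gap=.02)
E
```

```text
{'t': 14.22, 'tcp_case': array([0.    , 0.1998, 0.3607]), 'F': array([-0.18,  0.4 , -0.64]), 'M': array([ 0.01, -0.01, -0.  ]), 'w': 0.0}
turn [ 1.000e-02 -3.006e+01 -7.000e-02]
110 [-0.0048, -0.0001, 0.2038] yz 0.195 0.157
turn [ 1.000e-02 -3.006e+01 -7.000e-02]
110 [-0.033, -0.0001, 0.1935] yz 0.167 0.167
```

```bash
python3 -m inch '[{"dx":0.03,"dy":0,"dz":0,"ax":0,"ay":-10,"az":0,"fingers":-1},{"dx":0.05,"dy":0,"dz":0,"ax":0,"ay":-20,"az":0,"fingers":-1},{"dx":0.05,"dy":0,"dz":0.04,"ax":0,"ay":-30,"az":0,"fingers":-1},{"dx":0.05,"dy":0,"dz":0.08,"ax":0,"ay":-30,"az":0,"fingers":-1},{"dx":0.05,"dy":0,"dz":0.12,"ax":0,"ay":-30,"az":0,"fingers":-1},{"dx":0.04,"dy":0,"dz":0.16,"ax":0,"ay":-30,"az":0,"fingers":-1},{"dx":0.02,"dy":0,"dz":0.195,"ax":0,"ay":-30,"az":0,"fingers":-1},{"dx":-0.005,"dy":0,"dz":0.204,"ax":0,"ay":-30,"az":0,"fingers":-1},{"dx":-0.02,"dy":0,"dz":0.198,"ax":0,"ay":-30,"az":0,"fingers":-1},{"dx":-0.033,"dy":0,"dz":0.1935,"ax":0,"ay":-30,"az":0,"fingers":-1},{"dx":-0.033,"dy":0,"dz":0.1935,"ax":0,"ay":-30,"az":0,"fingers":-1}]'
python3 - <<'E'
from h import *
print(st())
p,d=bot.read_camera("top");cv2.imwrite("pics/t5.png",cv2.resize(p[120:270,150:400],None,fx=3,fy=3))
rows(np.r_[np.arange(112,69,-2.25)])
E
```

```text
time: 15.6
tool_pos: [0.5825, 0.1155, 0.1694]
tcp_rot: [1.951, 1.907, -0.516]
wrist_force: [-0.4, 1.7, 0.7]
width: -0.003
{'t': 15.6, 'tcp_case': array([0.0013, 0.1666, 0.1694]), 'F': array([-0.44,  1.75,  0.69]), 'M': array([ 0.27, -0.07,  0.01]), 'w': -0.0}
turn [ 0.11 -0.17 -0.19]
112.0 [-0.0137, -0.001, 0.0049] yz 0.153 0.171
109.8 [-0.0197, -0.001, 0.0049] yz 0.148 0.174
107.5 [-0.0257, -0.001, 0.0052] yz 0.142 0.177
105.2 [-0.0318, -0.0009, 0.0058] yz 0.137 0.18
103.0 [-0.0378, -0.0009, 0.0065] yz 0.131 0.182
100.8 [-0.0438, -0.0009, 0.0075] yz 0.125 0.184
98.5 [-0.0498, -0.0009, 0.0088] yz 0.12 0.186
96.2 [-0.0557, -0.0009, 0.0103] yz 0.114 0.188
94.0 [-0.0616, -0.0009, 0.0121] yz 0.108 0.189
91.8 [-0.0674, -0.0008, 0.0141] yz 0.102 0.19
89.5 [-0.0731, -0.0008, 0.0163] yz 0.096 0.191
87.2 [-0.0788, -0.0008, 0.0188] yz 0.09 0.192
85.0 [-0.0843, -0.0008, 0.0215] yz 0.083 0.192
82.8 [-0.0898, -0.0008, 0.0244] yz 0.077 0.192
80.5 [-0.0951, -0.0008, 0.0276] yz 0.071 0.192
78.2 [-0.1003, -0.0008, 0.031] yz 0.065 0.192
76.0 [-0.1054, -0.0008, 0.0346] yz 0.059 0.191
73.8 [-0.1103, -0.0007, 0.0385] yz 0.052 0.19
71.5 [-0.1151, -0.0007, 0.0425] yz 0.046 0.189
69.2 [-0.1197, -0.0007, 0.0467] yz 0.04 0.188
```

View pics/t5.png

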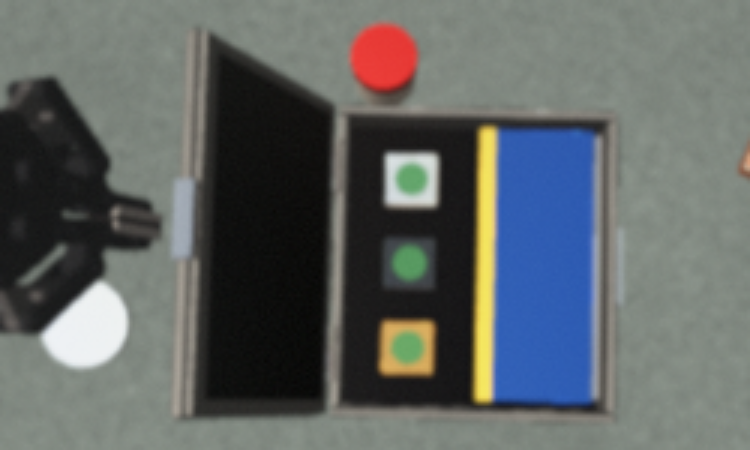

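The tips are at (155,222), just outside the cover by its latch tab at (183,218), and the dish is well below the hand. Now the first third of the push.

```bash
python3 -m inch '[{"dx":-0.014,"dy":-0.001,"dz":0.005,"ax":0,"ay":0,"az":0,"fingers":-1},{"dx":-0.020,"dy":-0.001,"dz":0.005,"ax":0,"ay":0,"az":0,"fingers":-1},{"dx":-0.026,"dy":-0.001,"dz":0.005,"ax":0,"ay":0,"az":0,"fingers":-1},{"dx":-0.032,"dy":-0.001,"dz":0.006,"ax":0,"ay":0,"az":0,"fingers":-1},{"dx":-0.038,"dy":-0.001,"dz":0.0065,"ax":0,"ay":0,"az":0,"fingers":-1},{"dx":-0.044,"dy":-0.001,"dz":0.0075,"ax":0,"ay":0,"az":0,"fingers":-1},{"dx":-0.050,"dy":-0.001,"dz":0.009,"ax":0,"ay":0,"az":0,"fingers":-1},{"dx":-0.056,"dy":-0.001,"dz":0.0105,"ax":0,"ay":0,"az":0,"fingers":-1},{"dx":-0.0615,"dy":-0.001,"dz":0.012,"ax":0,"ay":0,"az":0,"fingers":-1},{"dx":-0.0675,"dy":-0.001,"dz":0.014,"ax":0,"ay":0,"az":0,"fingers":-1},{"dx":-0.073,"dy":-0.001,"dz":0.0165,"ax":0,"ay":0,"az":0,"fingers":-1},{"dx":-0.079,"dy":-0.001,"dz":0.019,"ax":0,"ay":0,"az":0,"fingers":-1},{"dx":-0.0845,"dy":-0.001,"dz":0.0215,"ax":0,"ay":0,"az":0,"fingers":-1},{"dx":-0.090,"dy":-0.001,"dz":0.0245,"ax":0,"ay":0,"az":0,"fingers":-1},{"dx":-0.095,"dy":-0.001,"dz":0.0275,"ax":0,"ay":0,"az":0,"fingers":-1},{"dx":-0.1005,"dy":-0.001,"dz":0.031,"ax":0,"ay":0,"az":0,"fingers":-1},{"dx":-0.1055,"dy":-0.001,"dz":0.0345,"ax":0,"ay":0,"az":0,"fingers":-1},{"dx":-0.1105,"dy":-0.001,"dz":0.0385,"ax":0,"ay":0,"az":0,"fingers":-1},{"dx":-0.115,"dy":-0.001,"dz":0.0425,"ax":0,"ay":0,"az":0,"fingers":-1},{"dx":-0.1195,"dy":-0.001,"dz":0.0465,"ax":0,"ay":0,"az":0,"fingers":-1}]'
python3 - <<'E'
from h import *
print(st());plane("side","cover");plane("top","cover")
rows(np.r_[np.arange(68,24,-2.25)])
E
```

```text
time: 18.15
tool_pos: [0.5786, -0.011, 0.1879]
tcp_rot: [1.95, 1.908, -0.516]
wrist_force: [-0.1, 2.7, -1.3]
width: 0.002
{'t': 18.15, 'tcp_case': array([-0.0002,  0.04  ,  0.1879]), 'F': array([-0.08,  2.71, -1.3 ]), 'M': array([ 0.73, -0.02,  0.03]), 'w': 0.0}
cover 0.96 5927 5347 c [-0.002  0.053  0.164] n [0.001 0.944 0.33 ] range [[-0.096, 0.027, 0.074], [0.097, 0.086, 0.239]]
cover 0.91 3590 3018 c [-0.009  0.056  0.189] n [0.    0.938 0.347] range [[-0.097, 0.034, 0.084], [0.096, 0.094, 0.244]]
turn [ 0.1  -0.11 -0.21]
68.0 [-0.0021, 0.0003, 0.0026] yz 0.037 0.187
65.8 [-0.0064, 0.0003, 0.0071] yz 0.031 0.185
63.5 [-0.0106, 0.0003, 0.0118] yz 0.025 0.183
61.2 [-0.0145, 0.0003, 0.0167] yz 0.019 0.181
59.0 [-0.0183, 0.0003, 0.0218] yz 0.013 0.178
56.8 [-0.0218, 0.0003, 0.027] yz 0.007 0.176
54.5 [-0.0251, 0.0003, 0.0324] yz 0.002 0.173
52.2 [-0.0282, 0.0003, 0.0379] yz -0.004 0.169
50.0 [-0.0311, 0.0003, 0.0435] yz -0.009 0.166
47.8 [-0.0337, 0.0003, 0.0493] yz -0.014 0.162
45.5 [-0.0361, 0.0003, 0.0552] yz -0.019 0.158
43.2 [-0.0382, 0.0003, 0.0611] yz -0.024 0.154
41.0 [-0.0401, 0.0003, 0.0672] yz -0.028 0.15
38.8 [-0.0418, 0.0003, 0.0733] yz -0.033 0.145
36.5 [-0.0431, 0.0003, 0.0795] yz -0.037 0.141
34.2 [-0.0443, 0.0003, 0.0857] yz -0.041 0.136
32.0 [-0.0451, 0.0003, 0.092] yz -0.045 0.131
29.8 [-0.0457, 0.0003, 0.0982] yz -0.049 0.126
27.5 [-0.0461, 0.0003, 0.1037] yz -0.052 0.121
25.2 [-0.0462, 0.0003, 0.1092] yz -0.055 0.117
```

Cover at about 70° with about 3 N, as predicted. I continue.

```bash
python3 -m inch '[{"dx":-0.002,"dy":0,"dz":0.0025,"ax":0,"ay":0,"az":0,"fingers":-1},{"dx":-0.0065,"dy":0,"dz":0.007,"ax":0,"ay":0,"az":0,"fingers":-1},{"dx":-0.0105,"dy":0,"dz":0.012,"ax":0,"ay":0,"az":0,"fingers":-1},{"dx":-0.0145,"dy":0,"dz":0.0165,"ax":0,"ay":0,"az":0,"fingers":-1},{"dx":-0.0185,"dy":0,"dz":0.022,"ax":0,"ay":0,"az":0,"fingers":-1},{"dx":-0.022,"dy":0,"dz":0.027,"ax":0,"ay":0,"az":0,"fingers":-1},{"dx":-0.025,"dy":0,"dz":0.0325,"ax":0,"ay":0,"az":0,"fingers":-1},{"dx":-0.028,"dy":0,"dz":0.038,"ax":0,"ay":0,"az":0,"fingers":-1},{"dx":-0.031,"dy":0,"dz":0.0435,"ax":0,"ay":0,"az":0,"fingers":-1},{"dx":-0.0335,"dy":0,"dz":0.0495,"ax":0,"ay":0,"az":0,"fingers":-1},{"dx":-0.036,"dy":0,"dz":0.055,"ax":0,"ay":0,"az":0,"fingers":-1},{"dx":-0.038,"dy":0,"dz":0.061,"ax":0,"ay":0,"az":0,"fingers":-1},{"dx":-0.040,"dy":0,"dz":0.067,"ax":0,"ay":0,"az":0,"fingers":-1},{"dx":-0.042,"dy":0,"dz":0.0735,"ax":0,"ay":0,"az":0,"fingers":-1},{"dx":-0.043,"dy":0,"dz":0.0795,"ax":0,"ay":0,"az":0,"fingers":-1},{"dx":-0.0445,"dy":0,"dz":0.0855,"ax":0,"ay":0,"az":0,"fingers":-1},{"dx":-0.045,"dy":0,"dz":0.092,"ax":0,"ay":0,"az":0,"fingers":-1},{"dx":-0.0455,"dy":0,"dz":0.098,"ax":0,"ay":0,"az":0,"fingers":-1},{"dx":-0.046,"dy":0,"dz":0.1035,"ax":0,"ay":0,"az":0,"fingers":-1},{"dx":-0.046,"dy":0,"dz":0.109,"ax":0,"ay":0,"az":0,"fingers":-1}]'
python3 - <<'E'
from h import *
print(st());plane("side","cover");plane("top","cover")
rows(np.r_[np.arange(23,-0.1,-2),0])
E
```

```text
time: 20.85
tool_pos: [0.5767, -0.1058, 0.1165]
tcp_rot: [1.95, 1.907, -0.518]
wrist_force: [-0.9, -0.0, 1.0]
width: -0.001
{'t': 20.85, 'tcp_case': array([-0.0003, -0.0548,  0.1165]), 'F': array([-0.88, -0.02,  1.05]), 'M': array([ 0.05,  0.03, -0.02]), 'w': -0.0}
cover 0.71 2545 2110 c [-0.008 -0.012  0.127] n [-0.     0.417  0.909] range [[-0.098, -0.076, 0.082], [0.096, 0.084, 0.154]]
cover 0.79 5786 5597 c [-0.019 -0.009  0.124] n [0.001 0.418 0.908] range [[-0.097, -0.073, 0.08], [0.097, 0.087, 0.153]]
turn [ 0.07 -0.13 -0.21]
23.0 [-0.0004, 0.0004, 0.0054] yz -0.057 0.112
21.0 [-0.0002, 0.0004, 0.0102] yz -0.06 0.107
19.0 [0.0001, 0.0004, 0.0151] yz -0.062 0.103
17.0 [0.0007, 0.0004, 0.02] yz -0.064 0.099
15.0 [0.0013, 0.0004, 0.0248] yz -0.066 0.094
13.0 [0.0022, 0.0004, 0.0296] yz -0.067 0.089
11.0 [0.0031, 0.0004, 0.0344] yz -0.069 0.085
9.0 [0.0043, 0.0004, 0.0392] yz -0.07 0.08
7.0 [0.0056, 0.0004, 0.044] yz -0.071 0.075
5.0 [0.007, 0.0004, 0.0487] yz -0.072 0.071
3.0 [0.0086, 0.0004, 0.0533] yz -0.073 0.066
1.0 [0.0104, 0.0003, 0.0579] yz -0.074 0.061
0.0 [0.0113, 0.0003, 0.0602] yz -0.074 0.058
```

```bash
python3 -m inch '[{"dx":-0.0005,"dy":0,"dz":0.0055,"ax":0,"ay":0,"az":0,"fingers":-1},{"dx":0,"dy":0,"dz":0.010,"ax":0,"ay":0,"az":0,"fingers":-1},{"dx":0,"dy":0,"dz":0.015,"ax":0,"ay":0,"az":0,"fingers":-1},{"dx":0.0005,"dy":0,"dz":0.020,"ax":0,"ay":0,"az":0,"fingers":-1},{"dx":0.0015,"dy":0,"dz":0.025,"ax":0,"ay":0,"az":0,"fingers":-1},{"dx":0.002,"dy":0,"dz":0.0295,"ax":0,"ay":0,"az":0,"fingers":-1},{"dx":0.003,"dy":0,"dz":0.0345,"ax":0,"ay":0,"az":0,"fingers":-1},{"dx":0.0045,"dy":0,"dz":0.039,"ax":0,"ay":0,"az":0,"fingers":-1},{"dx":0.0055,"dy":0,"dz":0.043,"ax":0,"ay":0,"az":0,"fingers":-1},{"dx":0.0065,"dy":0,"dz":0.0465,"ax":0,"ay":0,"az":0,"fingers":-1},{"dx":0.0075,"dy":0,"dz":0.0495,"ax":0,"ay":0,"az":0,"fingers":-1},{"dx":0.0085,"dy":0,"dz":0.052,"ax":0,"ay":0,"az":0,"fingers":-1},{"dx":0.0085,"dy":0,"dz":0.053,"ax":0,"ay":0,"az":0,"fingers":-1},{"dx":0.0085,"dy":0,"dz":0.053,"ax":0,"ay":0,"az":0,"fingers":-1}]'
python3 - <<'E'
from h import *
print(st());plane("side","cover");plane("top","cover")
rows([2,1,0,-.5])
E
```

```text
time: 22.8
tool_pos: [0.5761, -0.1244, 0.0659]
tcp_rot: [1.951, 1.908, -0.518]
wrist_force: [-0.0, 0.5, 0.7]
width: -0.001
{'t': 22.8, 'tcp_case': array([-0.0005, -0.0734,  0.0659]), 'F': array([-0.04,  0.49,  0.67]), 'M': array([ 0.26, -0.01, -0.02]), 'w': -0.0}
cover 0.72 4904 4543 c [-0.011 -0.026  0.085] n [0.    0.051 0.999] range [[-0.098, -0.093, 0.079], [0.098, 0.08, 0.09]]
cover 0.85 5403 5018 c [-0.016 -0.025  0.085] n [0.001 0.053 0.999] range [[-0.098, -0.092, 0.079], [0.097, 0.069, 0.09]]
turn [ 0.06 -0.12 -0.21]
2 [0.0011, 0.0004, 0.0026] yz -0.074 0.063
1 [0.002, 0.0004, 0.0049] yz -0.074 0.061
0 [0.0029, 0.0004, 0.0072] yz -0.074 0.058
-0.5 [0.0034, 0.0004, 0.0083] yz -0.075 0.057
```

```bash
python3 -m inch '[{"dx":0.001,"dy":0,"dz":0.0015,"ax":0,"ay":0,"az":0,"fingers":-1},{"dx":0.0015,"dy":0,"dz":0.003,"ax":0,"ay":0,"az":0,"fingers":-1},{"dx":0.002,"dy":0,"dz":0.0045,"ax":0,"ay":0,"az":0,"fingers":-1},{"dx":0.0025,"dy":0,"dz":0.006,"ax":0,"ay":0,"az":0,"fingers":-1},{"dx":0.003,"dy":0,"dz":0.007,"ax":0,"ay":0,"az":0,"fingers":-1},{"dx":0.003,"dy":0,"dz":0.0075,"ax":0,"ay":0,"az":0,"fingers":-1},{"dx":0.003,"dy":0,"dz":0.0075,"ax":0,"ay":0,"az":0,"fingers":-1}]'
python3 - <<'E'
from h import *
print(st());plane("side","cover");plane("top","cover");print(st())
E
```

```text
time: 23.88
tool_pos: [0.5762, -0.1254, 0.058]
tcp_rot: [1.951, 1.908, -0.517]
wrist_force: [0.6, 0.8, 0.6]
width: 0.004
{'t': 23.88, 'tcp_case': array([-0.0004, -0.0744,  0.058 ]), 'F': array([0.61, 0.78, 0.63]), 'M': array([ 0.23, -0.03, -0.07]), 'w': 0.0}
cover 0.94 4730 4575 c [-0.013 -0.029  0.079] n [-0.    -0.005  1.   ] range [[-0.098, -0.094, 0.076], [0.096, 0.077, 0.081]]
cover 0.71 5129 4893 c [-0.016 -0.025  0.078] n [ 0.001 -0.004  1.   ] range [[-0.098, -0.093, 0.076], [0.097, 0.067, 0.081]]
{'t': 24.07, 'tcp_case': array([-0.0004, -0.0745,  0.058 ]), 'F': array([-0.24,  0.14,  0.61]), 'M': array([ 0.22, -0.02, -0.05]), 'w': 0.0}
```

Shut within noise. A last light 1 mm press, then withdraw straight back along the fingers and check.

```bash
python3 -m inch '[{"dx":0.0005,"dy":0,"dz":0.001,"ax":0,"ay":0,"az":0,"fingers":-1},{"dx":0.0005,"dy":0,"dz":0.001,"ax":0,"ay":0,"az":0,"fingers":-1},{"dx":-0.004,"dy":0,"dz":-0.007,"ax":0,"ay":0,"az":0,"fingers":-1},{"dx":-0.02,"dy":0,"dz":-0.035,"ax":0,"ay":0,"az":0,"fingers":-1},{"dx":-0.04,"dy":0,"dz":-0.07,"ax":0,"ay":0,"az":0,"fingers":-1},{"dx":-0.06,"dy":0,"dz":-0.105,"ax":0,"ay":0,"az":0,"fingers":-1},{"dx":-0.08,"dy":0,"dz":-0.14,"ax":0,"ay":0,"az":0,"fingers":-1},{"dx":-0.1,"dy":0,"dz":-0.175,"ax":0,"ay":0,"az":0,"fingers":-1},{"dx":-0.1,"dy":0,"dz":-0.175,"ax":0,"ay":0,"az":0,"fingers":-1},{"dx":-0.1,"dy":0,"dz":-0.175,"ax":0,"ay":0,"az":0,"fingers":-1}]'
python3 - <<'E'
from h import *
print(st());p=plane("side","cover");plane("top","cover")
cv2.imwrite("pics/s6.png",p)
for cam in("top","side"):
    p,d=bot.read_camera(cam)
    for t in("oil_bottle","canister","dish","slide_box","screwdriver_grip"):
        for r in bot.masks_of(cam,t)[:1]:
            P=cloud(cam,d,r["region"]);P0=cloud(cam,np.load(f"{cam}0.npz")["d"],np.load(f"m_{cam}_{t}.npz")["m"]) if not(cam=="side" and t=="dish") else P
            if len(P) and len(P0): print(cam,t,round(r["p"],2),np.round(np.median(P,0)-np.median(P0,0),3))
E
```

```text
time: 25.32
tool_pos: [0.5752, -0.125, 0.2594]
tcp_rot: [1.951, 1.908, -0.517]
wrist_force: [0.5, -0.5, -0.8]
width: 0.003
{'t': 25.32, 'tcp_case': array([-0.0013, -0.074 ,  0.2594]), 'F': array([ 0.51, -0.54, -0.83]), 'M': array([ 0.28, -0.02, -0.02]), 'w': 0.0}
cover 0.62 6455 6138 c [-0.003 -0.014  0.079] n [ 0.    -0.005  1.   ] range [[-0.097, -0.093, 0.076], [0.098, 0.081, 0.081]]
cover 0.9 4146 3997 c [-0.054  0.005  0.078] n [ 0.002 -0.004  1.   ] range [[-0.098, -0.092, 0.076], [0.004, 0.081, 0.081]]
top oil_bottle 0.58 [-0.001  0.     0.001]
top dish 0.59 [-0. -0. -0.]
top slide_box 0.91 [ 0.  0. -0.]
top screwdriver_grip 0.7 [ 0. -0.  0.]
side oil_bottle 0.96 [-0.  0. -0.]
side canister 0.9 [ 0.002 -0.     0.002]
side dish 0.71 [0. 0. 0.]
side slide_box 0.98 [-0.  0. -0.]
```

View pics/s6.png

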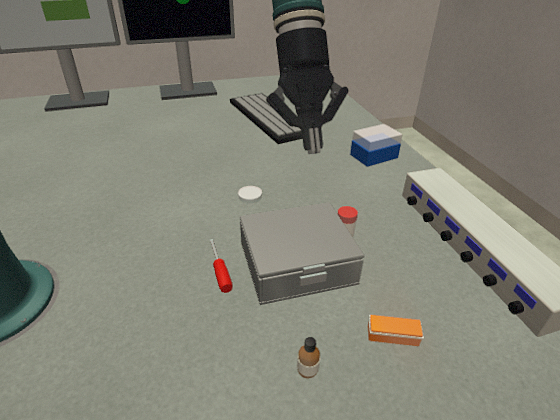

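The cover is shut at (300,240), the hand is well clear above, and the bystanders are in place. I'm handing it in.

```bash
python3 -c "
from workcell import bot
print(bot.finish_job(),bot.read_state()['time'])"
```

```text
the job is handed in; nothing more can be done
the job is handed in; nothing more can be done
```

The flap was pushed flat first and the cover was then pushed shut. I used only the closed fingertips, and the job was handed in at about 26 s, inside the 58 s limit.

- **Missed first pass:** The fingers passed over the flap without moving it. The images showed the real fingertips about 29 mm higher than the reported TCP. I corrected for that, and the second push worked.
- **Flap:** After release its top face measured level at about 59 mm, against 58 mm given. It was then hidden under the cover.
- **Cover:** After release its outer face measured 78–79 mm high, against 78 mm given, and level within 0.3°.
- **Forces:** Every wrist-force reading I took, all at the end of a move, was about 3 N or less. I did not record peaks during the moves.
- **Surroundings:** The oil bottle, dish, slide box and screwdriver showed no shift beyond about 1 mm. The canister was compared from the side camera only, with a 2 mm difference that I take as noise because parts of it were hidden. For the screwdriver only the top camera gave a comparison.
- **Not checked:** The objectives were not measured after the flap closed over them. The fingers never went below the flap or cover surface during the pushes. On the missed pass they entered the case area but stayed about 6 cm above the objectives' tops.
- **Hand:** It finished about 20 cm above the case, touching nothing.

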